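Tray up the receiver's parts

ROBOT

A 6-joint arm with a two-finger parallel gripper is mounted at the origin on the work surface. World frame = base frame: x ahead of the robot, y to its left, z up, the work surface at z = 0. Lengths are in m, angles in rad, forces in N, time in s.
With the tool pointing down it reaches from about 0.25 to 0.775 m from the base axis. Payload 4 kg.
Tool frame: the origin (TCP) lies midway between the tips of the shut fingers; the grasp point (between the pads) lies 19 mm behind it; x points along the fingers, y is the direction in which the jaws open and shut, and the axes are right-handed (so a half turn about x gives the same grasp; the last joint's range is limited). The gripper opens to 85 mm and grips with 20 to 120 N. Pads are 22 mm wide; open, the fingers measure 114 mm over their backs; the gripper's body (76 mm by 85 mm) begins 54 mm behind the grasp point. The pads swing forward as they close: fully open they stand 13 mm farther back than shut.
Start: joints at [1.058, 0.087, 1.371, -0, 1.684, -0.103], TCP at [0.219, 0.504, 0.231] pointing down, gripper open.
Joint ranges: [-3.1, 3.1], [-0.76, 2.03], [0.27, 2.55], [-1.08, 4.22], [0.17, 2.65], [-2.57, 2.57]. Speed limits (rad/s): [2.79, 2.79, 3.14, 3.14, 3.14, 3.14].

INTERFACE

Orientations are given as [roll, pitch, yaw] about the fixed x, y, z axes, in that order (R = Rz(yaw) Ry(pitch) Rx(roll)).
In Python, from station import state, optics, close_job gives the robot as it stands. The module is installed in compiled form; this text tells all that it offers.
- The arm moves only by the shell command python3 -m crank 'ROWS'. ROWS is JSON, a list of rows, each an object of numbers: "rx", "ry", "rz": the turn, a rotation vector about the tool's x, y, z in degrees; "x", "y", "z": the shift along the tool's x, y, z in mm; "gripper": the finger opening in mm, from 0 to 85.4. In form: [{"rx": .., "ry": .., "rz": .., "x": .., "y": .., "z": .., "gripper": ..}, ...]. A call has exactly 5 rows; each row shifts and turns the commanded pose from where the row before left it, along the tool's axes as they then stand; what a row does not reach is not made up. A row lasts 1/8 s, in which the tool goes at most 62.5 mm and 10.7 degrees, less where a joint would pass 70% of its speed; a pose out of reach is approached as far as the arm can. A call is refused whole if a number of a shift passes 62.5 or a number of a turn 10.7, either way. A call with a gripper value outside its range is refused whole. The fingers move at their own pace and stop on an object; the grip force is fixed at half the most. Time passes only in rows, so rows that do not move let the fingers close, or fill a call up. It gives the time, the measured TCP pose, the force and the opening at its end, in the units of the state.
- state(): the state, without advancing time (a new reading comes with each control period).
- optics.capture(name): name is "scene" or "top" or "wrist"; returns the picture (384x512x3 uint8, red, green, blue); there is no depth.
- optics.calibration(name): a dict with "vertical_fov" (degrees; the focal length in pixels is half the picture's height over the tangent of half this angle, whatever the lens; pixels are square), "cx", "cy" (the principal point, pixels), "k1" (the pictures are not rectified: a ray, as slopes to the right and down, at radius r is drawn at 1 + k1 r^2 times it, then the intrinsics apply), "position" and "orientation" of the camera in the world; the wrist camera has in their place "hand_eye" (4x4, takes a point from camera to tool coordinates, whose origin is the TCP and whose axes are the tool frame's). Camera axes: x right, y up, looking along -z (the intrinsics and any distortion apply to the point x, -y, -z); pixel columns grow to the right and rows downward; lengths in m; the calibration is good to about 2 mm. A picture is of the moment at which its call begins: read the wrist's pose just before it. calibration takes no time and is no camera call.
- close_job(): hands the job in, once; it reports no verdict.
The state is a dict: "t": time; "qpos": joint angles; "joint_vel": joint speeds; "tau": joint torques, N m; "tcp_pos": TCP position; "orientation": TCP orientation; "wrist_force": force on the tool from outside, world axes, zero at the start; "torque": the same for the moment, N m; "width": finger opening in m.
Only numpy, scipy, OpenCV 4.12 (cv2) and the standard library are available. Lean on these libraries where they do the work, as an engineer would, in place of code of your own. Each camera call takes 0.05 s, during which the arm holds its last target.

TASK

Collect the parts of the dismantled radio receiver in the grey tray: the round skirted knob into the round well, the square aluminium can into the square well and the long five-screw terminal block into the long well. Set each one down gently so that it stands upright and flat on the floor of its well, and let go of it. Leave the look-alikes (star-shaped knob, round can, short three-screw block) standing where they are.

Things in the scene. Friction and masses are not known exactly. Their poses are not given: they have to be found in the camera images.
- tray: Flat grey parts tray, fixed to the bench for this job, 118 x 284 mm (its x, y), walls 5 mm thick and 24 mm high; origin at the centre of its underside, z up. The three inserts stand side by side along its y axis, at y = -90, 0 and +90 mm, in an order that changes; it is turned by up to 0.25 rad.
- well_round: Fixed grey plastic insert in the tray, 104 x 88 mm (its x, y) and 16 mm high; origin at the centre of its underside, z up, which is 5 mm above the bench; axes parallel to the tray's. In its middle a flat-floored well 12 mm deep (floor 4 mm above the origin, rim 16 mm above it), round, 70 mm in diameter.
- well_square: Fixed grey plastic insert in the tray, 104 x 88 mm (its x, y) and 16 mm high; origin at the centre of its underside, z up, which is 5 mm above the bench; axes parallel to the tray's. In its middle a flat-floored well 12 mm deep (floor 4 mm above the origin, rim 16 mm above it), square, 58 x 58 mm, sides along x and y.
- well_long: Fixed grey plastic insert in the tray, 104 x 88 mm (its x, y) and 16 mm high; origin at the centre of its underside, z up, which is 5 mm above the bench; axes parallel to the tray's. In its middle a flat-floored well 12 mm deep (floor 4 mm above the origin, rim 16 mm above it), oblong, 92 mm along x and 48 mm along y.
- knob: Black control knob of the receiver, 36 mm high: a round skirt 46 mm in diameter and 7 mm high, above it (from 9 mm up) a round, finely fluted barrel 33 mm in diameter to grip, a thin white pointer line on top along +x; about 45 g. Loose, stands upright on the bench at the start; origin at the centre of its underside, z up.
- square_can: Bare aluminium screening can, a square post 34 x 34 mm (sides along x and y) and 50 mm high, small dark dot on top; about 60 g. Loose, stands upright on the bench at the start; origin at the centre of its underside, z up.
- long_block: Long terminal block, an ivory plastic bar 70 x 24 mm (x, y) and 34 mm high with five brass screws in a row along x on top; about 70 g. Loose, stands upright on the bench at the start; origin at the centre of its underside, z up.
- star_knob: Look-alike, does not belong: black star-shaped clamp knob with five lobes and no skirt, about 48 mm across, 36 mm high, small steel disc on top. Loose, stands upright on the bench at the start; origin at the centre of its underside, z up.
- round_can: Look-alike, does not belong: bare aluminium capacitor can, round, 34 mm in diameter, 50 mm high, small dark dot on top. Loose, stands upright on the bench at the start; origin at the centre of its underside, z up.
- short_block: Look-alike, does not belong: short terminal block, an ivory plastic bar 42 x 24 mm (x, y) and 34 mm high with only three brass screws along x on top. Loose, stands upright on the bench at the start; origin at the centre of its underside, z up.
Mind the look-alikes: they are no part of the job. What is shaped like the knob but red or turquoise is not meant. Leave any green look-alike of the long_block alone.

How it is judged:
At the end, for the whole second after the job is handed in: Knob, square can and long block each upright (0.15 rad) in their own well, underside within 4 mm of its floor and within 16 mm (knob) or 20 mm (can, block) of its centre, at rest and released; star knob, round can and short block upright within 25 mm of where they began (horizontal distance between knob and well_round below 0.016 m and z of knob in the frame of well_round below 0.008 m and angle between each of knob, square_can, long_block, star_knob, round_can, short_block's own z axis and vertical below 0.15 rad and linear speed of each of knob, square_can, long_block below 0.02 m/s and angular speed of each of knob, square_can, long_block below 0.2 rad/s and contact force between the fingers and knob below 0.1 N and horizontal distance between square_can and well_square below 0.02 m and z of square_can in the frame of well_square below 0.008 m and contact force between the fingers and square_can below 0.1 N and horizontal distance between long_block and well_long below 0.02 m and z of long_block in the frame of well_long below 0.008 m and contact force between the fingers and long_block below 0.1 N and distance of each of star_knob, round_can, short_block from where it was at the start of the episode below 0.025 m); the robot touches nothing.
It fails at once if a part is dropped or flung into its well (faster than 0.7 m/s there, a fall of about 25 mm) ((horizontal distance between knob and well_round below 0.04 m and z of knob in the frame of well_round below 0.03 m and linear speed of knob above 0.7 m/s) or (horizontal distance between square_can and well_square below 0.04 m and z of square_can in the frame of well_square below 0.03 m and linear speed of square_can above 0.7 m/s) or (horizontal distance between long_block and well_long below 0.04 m and z of long_block in the frame of well_long below 0.03 m and linear speed of long_block above 0.7 m/s)).
It fails at once if a look-alike is shifted by more than 25 mm or knocked over ((distance of star_knob from where it was at the start of the episode above 0.025 m or angle between star_knob's own z axis and vertical above 0.5 rad) or (distance of round_can from where it was at the start of the episode above 0.025 m or angle between round_can's own z axis and vertical above 0.5 rad) or (distance of short_block from where it was at the start of the episode above 0.025 m or angle between short_block's own z axis and vertical above 0.5 rad)).
It also fails if it takes over 80 s, if anything falls off the work surface, if the arm or the gripper's body presses on something with over 40 N, if the wrist force passes 120 N, or if a joint passes its speed limit or range.

## Working session

There is one attempt and no reset: what is moved stays moved. The work goes in short steps, Python scripts to look and compute and a shell command to move; the robot and the scene stay as the last step left them, time stands still between calls to the robot, and variables do not carry over. Pictures are saved under pics/ and viewed, and the job is handed in when it is done.

```bash
mkdir -p pics
python3 - <<'E'
from station import state, optics
import cv2
s=state();print(s)
for n in("top","scene","wrist"):
    print(n,optics.calibration(n))
    cv2.imwrite(f"pics/{n}0.png",optics.capture(n)[:,:,::-1])
E
```

```text
{'t': 0.0, 'qpos': array([ 1.05791842e+00,  8.79903918e-02,  1.37230265e+00,  1.43042604e-05,
        1.68359658e+00, -1.03110802e-01]), 'joint_vel': array([ 0.00032868, -0.00028563, -0.0001252 , -0.00106063,  0.00239174,
        0.00109148]), 'tau': array([-4.48941637e-05, -3.51865661e+01, -3.13273823e+01, -7.51075277e-05,
        1.07310616e-02,  9.53488126e-06]), 'tcp_pos': array([0.21887177, 0.50401889, 0.23009524]), 'orientation': array([-1.68009654,  1.56849932, -2.08986204]), 'wrist_force': array([0.04229682, 0.52777635, 1.06844441]), 'torque': array([ 0.01264742,  0.02188288, -0.01990791]), 'width': 0.08549627675477213}
top {'vertical_fov': 46.938732799156725, 'cx': 253.18826109094812, 'cy': 188.44484530922486, 'k1': 0.037884275966043275, 'position': array([0.4084391 , 0.0059416 , 1.09411356]), 'orientation': array([ 0.13367803, -0.00751524, -1.60073019])}
scene {'vertical_fov': 57.12117505944748, 'cx': 262.694624034222, 'cy': 195.14689751447412, 'k1': -0.045356298980033335, 'position': array([ 1.26679142, -0.09997925,  0.46118896]), 'orientation': array([1.05657022, 0.0159344 , 1.39760401])}
wrist {'vertical_fov': 62.44796792254908, 'cx': 260.31165378901954, 'cy': 192.54775185032454, 'k1': -0.02984690274905912, 'hand_eye': array([[-7.97193381e-05,  3.19972842e-01, -9.47426712e-01,
        -1.42196533e-01],
       [ 9.99999969e-01,  2.48526549e-04, -2.08553826e-07,
        -3.56909923e-04],
       [ 2.35393959e-04, -9.47426682e-01, -3.19972852e-01,
        -8.43822731e-02],
       [ 0.00000000e+00,  0.00000000e+00,  0.00000000e+00,
         1.00000000e+00]])}
```

View pics/top0.png

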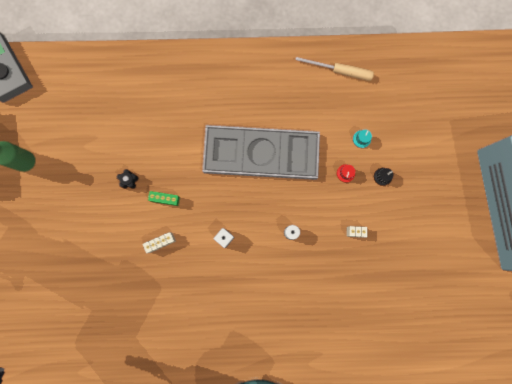

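View pics/scene0.png

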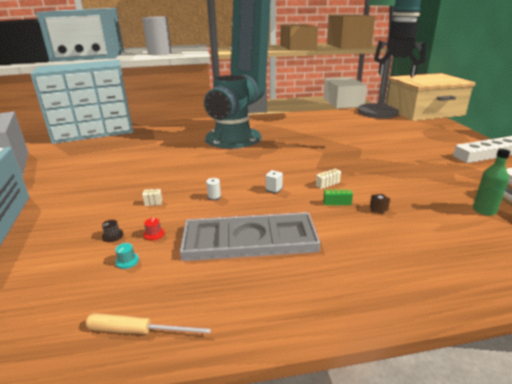

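View pics/wrist0.png

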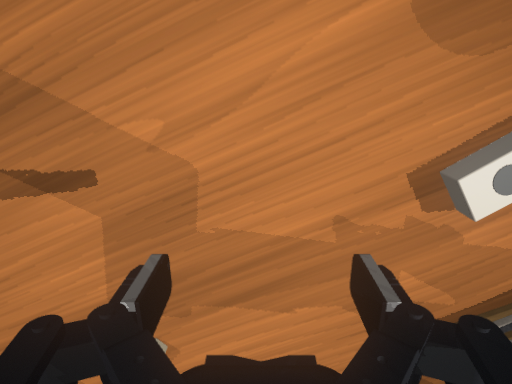

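```bash
cat > h.py <<'E'
import numpy as np, cv2
from scipy.spatial.transform import Rotation as R
from station import state, optics
def campose(n,s=None):
    c=optics.calibration(n)
    if n=="wrist":
        T=np.eye(4);T[:3,:3]=R.from_euler('xyz',s['orientation']).as_matrix();T[:3,3]=s['tcp_pos']
        M=T@c['hand_eye'];return c,M[:3,:3],M[:3,3]
    return c,R.from_euler('xyz',c['orientation']).as_matrix(),np.array(c['position'])
def KD(c):
    f=192/np.tan(np.radians(c['vertical_fov']/2))
    return np.array([[f,0,c['cx']],[0,f,c['cy']],[0,0,1]]),np.array([c['k1'],0,0,0,0.])
def toplane(n,px,z,s=None):
    c,M,p=campose(n,s);K,D=KD(c)
    u=cv2.undistortPoints(np.array(px,float).reshape(-1,1,2),K,D).reshape(-1,2)
    d=np.c_[u[:,0],-u[:,1],-np.ones(len(u))]@M.T
    return p+d*((np.broadcast_to(z,len(u))-p[2])/d[:,2])[:,None]
def proj(n,P,s=None):
    c,M,p=campose(n,s);K,D=KD(c)
    q=(np.atleast_2d(P)-p)@M*[1,-1,-1]
    return cv2.projectPoints(q,np.zeros(3),np.zeros(3),K,D)[0].reshape(-1,2)
def toolaxes(s): return R.from_euler('xyz',s['orientation']).as_matrix()
E
python3 - <<'E'
from h import *
im=cv2.imread('pics/top0.png')
a=cv2.resize(im[105:265,100:240],None,fx=4,fy=4,interpolation=cv2.INTER_CUBIC)
b=cv2.resize(im[110:260,280:410],None,fx=4,fy=4,interpolation=cv2.INTER_CUBIC)
a=a[:600];cv2.imwrite('pics/cropL.png',a);cv2.imwrite('pics/cropR.png',b)
hsv=cv2.cvtColor(im,cv2.COLOR_BGR2HSV)
sub=slice(100,270)
def blobs(m,name,z):
    m=m.astype(np.uint8); m[:100]=0;m[270:]=0;m[:,:100]=0;m[:,420:]=0
    n,l,st,ce=cv2.connectedComponentsWithStats(m)
    for i in range(1,n):
        if st[i,4]>25:
            pts=np.argwhere(l==i)[:,::-1].astype(np.float32)
            r=cv2.minAreaRect(pts)
            print(name,st[i,4],ce[i].round(1),np.round(r[0],1),np.round(r[1],1),round(r[2],1),toplane('top',[ce[i]],z)[0].round(4))
blobs((hsv[:,:,2]>190)&(hsv[:,:,1]<80),'white',0.05)
blobs((hsv[:,:,2]>190)&(hsv[:,:,1]<80),'white34',0.034)
blobs((hsv[:,:,2]<60),'black',0.036)
blobs((hsv[:,:,1]<60)&(hsv[:,:,2]>60)&(hsv[:,:,2]<190),'grey',0.022)
E
```

```text
white 147 [292.1 231.6] [292.  231.5] [13.4 13.4] 45.0 [ 0.4435 -0.0945  0.05  ]
white 144 [357.4 231. ] [357.5 231. ] [10. 17.] 90.0 [ 0.4405 -0.2479  0.05  ]
white 195 [222.7 237.4] [222.7 237.4] [14.3 14.6] 39.8 [0.4348 0.0689 0.05  ]
white 266 [157.6 242.1] [157.6 242. ] [10.  30.2] 66.8 [0.4287 0.2209 0.05  ]
white34 147 [292.1 231.6] [292.  231.5] [13.4 13.4] 45.0 [ 0.4441 -0.0961  0.034 ]
white34 144 [357.4 231. ] [357.5 231. ] [10. 17.] 90.0 [ 0.441  -0.2517  0.034 ]
white34 195 [222.7 237.4] [222.7 237.4] [14.3 14.6] 39.8 [0.4352 0.0699 0.034 ]
white34 266 [157.6 242.1] [157.6 242. ] [10.  30.2] 66.8 [0.429  0.2242 0.034 ]
black 210 [382.9 176.3] [383.5 176. ] [16. 17.] 90.0 [ 0.5711 -0.321   0.036 ]
black 178 [129.  179.7] [128.  178.5] [17. 18.] 90.0 [0.5803 0.2921 0.036 ]
grey 5470 [261.1 151.9] [261.1 151.9] [115.2  47.7] 3.3 [ 0.6428 -0.0286  0.022 ]
grey 47 [123.6 177.7] [123. 178.] [ 6. 10.] 90.0 [0.5878 0.3091 0.022 ]
```

View pics/cropL.png

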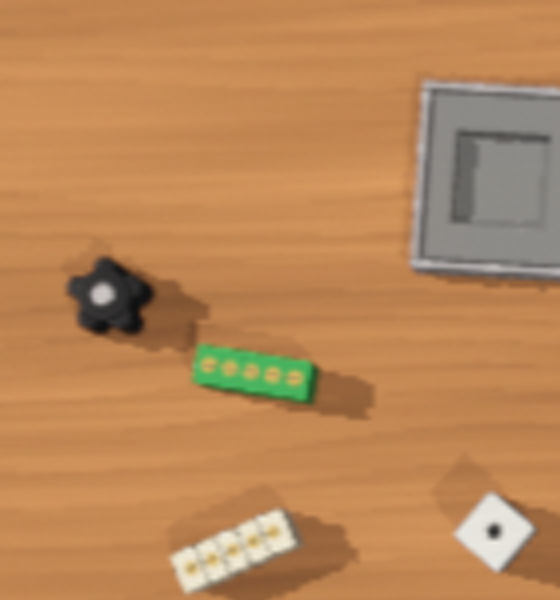

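View pics/cropR.png

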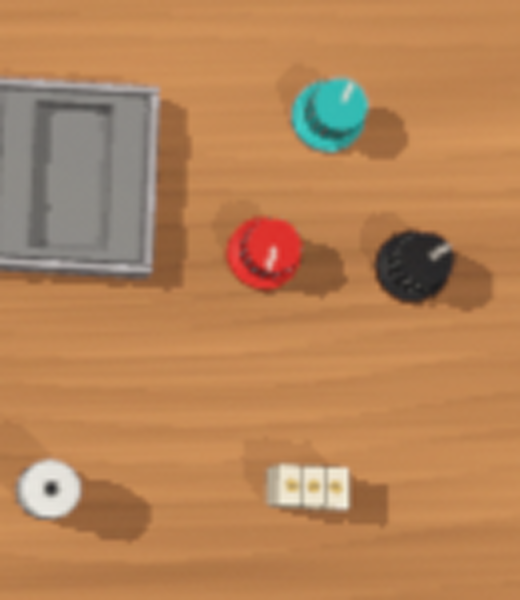

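Run:
```python
from h import *
im=cv2.imread('pics/top0.png');hsv=cv2.cvtColor(im,cv2.COLOR_BGR2HSV)
m=((hsv[:,:,1]<70)&(hsv[:,:,2]>50)).astype(np.uint8);m[:115]=0;m[190:]=0;m[:,:195]=0;m[:,330:]=0
m=cv2.morphologyEx(m,cv2.MORPH_CLOSE,np.ones((3,3)))
c=max(cv2.findContours(m,0,1)[0],key=cv2.contourArea)
P=toplane('top',c.reshape(-1,2),0.024)[:,:2]
r=cv2.minAreaRect((P*1000).astype(np.float32));print('tray',r)
b=cv2.boxPoints(r);print(b)
s=state();print(toolaxes(s).round(3))
# block & can rects
for n,z,(x0,x1,y0,y1) in (('block',.034,(135,180,225,258)),('can',.05,(208,240,225,252))):
    k=((hsv[:,:,2]>170)&(hsv[:,:,1]<110)).astype(np.uint8);q=np.zeros_like(k);q[y0:y1,x0:x1]=k[y0:y1,x0:x1]
    c=max(cv2.findContours(q,0,1)[0],key=cv2.contourArea)
    P=toplane('top',c.reshape(-1,2),z)[:,:2];print(n,cv2.minAreaRect((P*1000).astype(np.float32)))
    print(cv2.boxPoints(cv2.minAreaRect((P*1000).astype(np.float32))))
```

```text
tray ((642.90087890625, -28.395751953125), (284.44439697265625, 120.52169799804688), 84.98540496826172)
[[ 570.4391   -164.80623 ]
 [ 690.4995   -175.34097 ]
 [ 715.3627    108.014725]
 [ 595.30225   118.54947 ]]
[[-0.001  0.398  0.917]
 [-0.001  0.917 -0.398]
 [-1.    -0.002 -0.   ]]
block ((429.322509765625, 224.2727508544922), (26.92580223083496, 71.2647933959961), 22.997350692749023)
[[403.00842 251.81339]
 [430.85077 186.21252]
 [455.6366  196.73212]
 [427.79425 262.33298]]
can ((435.3783874511719, 68.84727478027344), (35.186187744140625, 36.319114685058594), 47.71875762939453)
[[410.1069    68.04821 ]
 [436.97763   43.613792]
 [460.64987   69.64634 ]
 [433.77914   94.08076 ]]
```

```bash
python3 -m crank '[{"y":-29,"z":50},{"y":-29,"z":50},{"y":-29,"z":50},{"y":-29,"z":50},{"y":-29,"z":50}]'
cat > go.py <<'E'
import sys
from h import *
# tx ty jawdeg : residual in tool axes (mm) and turn about x (deg)
s=state();A=toolaxes(s);tx,ty,tz,j=map(float,sys.argv[1:5])
d=np.array([tx,ty,tz])-s['tcp_pos']
cur=np.degrees(np.arctan2(A[1,1],A[0,1]))
rx=(cur-j+90)%180-90
# shift expressed in present axes and in axes after turning
B=A@R.from_euler('x',rx,degrees=True).as_matrix()
print('t',s['t'],'tcp',s['tcp_pos'].round(4),'jaw',round(cur,1),'rx',round(rx,1),'q6',s['qpos'][5].round(2),'tilt',A[:,0].round(3),'w',round(s['width'],4),'F',s['wrist_force'].round(1))
print('now axes',(A.T@d*1000).round(1),'after turn',(B.T@d*1000).round(1))
E
python3 go.py .4293 .2243 .2 23
```

```text
t 0.15 tcp [0.2189 0.5041 0.2304] jaw 66.5 rx 43.5 q6 -0.1 tilt [-0.001 -0.001 -1.   ] w 0.0856 F [0.3 0.3 0.5]
now axes [  30.6 -172.8  304.4] after turn [ 30.6  84.3 339.8]invalid input at $[0]: expected keys rx, ry, rz, x, y, z, gripper
```

```bash
python3 -m crank '[{"rx":0,"ry":0,"rz":0,"x":0,"y":-29,"z":50,"gripper":85},{"rx":0,"ry":0,"rz":0,"x":0,"y":-29,"z":50,"gripper":85},{"rx":0,"ry":0,"rz":0,"x":0,"y":-29,"z":50,"gripper":85},{"rx":0,"ry":0,"rz":0,"x":0,"y":-29,"z":50,"gripper":85},{"rx":0,"ry":0,"rz":0,"x":0,"y":-29,"z":50,"gripper":85}]'
python3 go.py .4293 .2243 .2 23
```

```text
t: 0.78
tcp_pos: [0.3913, 0.2702, 0.2311]
orientation: [2.013, 1.571, 1.603]
wrist_force: [0.5, 0.5, -0.1]
width: 0.0849
t 0.775 tcp [0.3913 0.2702 0.2311] jaw 66.5 rx 43.5 q6 -0.68 tilt [-0.  0. -1.] w 0.0849 F [ 0.5  0.5 -0.1]
now axes [ 31.1 -27.   53.1] after turn [31.1 17.  57.1]
```

```bash
python3 -m crank '[{"rx":8.7,"ry":0,"rz":0,"x":6,"y":-1,"z":12,"gripper":60},{"rx":8.7,"ry":0,"rz":0,"x":6,"y":-1,"z":12,"gripper":60},{"rx":8.7,"ry":0,"rz":0,"x":6,"y":-1,"z":12,"gripper":60},{"rx":8.7,"ry":0,"rz":0,"x":6,"y":-1,"z":12,"gripper":60},{"rx":8.7,"ry":0,"rz":0,"x":6,"y":-1,"z":12,"gripper":60}]'
python3 - <<'E'
from h import *
s=state();im=optics.capture('wrist')[:,:,::-1].copy()
for p in proj('wrist',[[.4293,.2243,.034],s['tcp_pos']],s): print(p); cv2.circle(im,tuple(int(v) for v in p),3,(0,0,255),1)
cv2.imwrite('pics/w1.png',im)
E
python3 go.py .4293 .2243 .015 23
```

```text
t: 1.4
tcp_pos: [0.4318, 0.2294, 0.2007]
orientation: [-1.708, 1.57, -2.882]
wrist_force: [-0.2, -0.2, -0.7]
width: 0.0601
[257.83486351 176.6440697 ]
[263.50788765 258.55756819]
t 1.45 tcp [0.432  0.228  0.1996] jaw 22.5 rx -0.5 q6 -0.02 tilt [-0.002 -0.002 -1.   ] w 0.0599 F [ 0.9 -1.1 -0.5]
now axes [184.7  -3.4   2.2] after turn [184.7  -3.5   2.1]
```

View pics/w1.png

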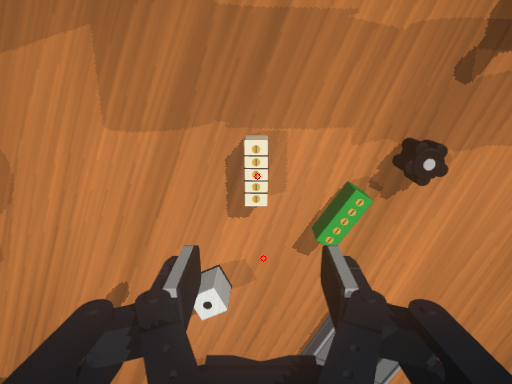

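```bash
python3 -m crank '[{"rx":0,"ry":0,"rz":0,"x":45,"y":-3,"z":1,"gripper":50},{"rx":0,"ry":0,"rz":0,"x":45,"y":-1,"z":1,"gripper":50},{"rx":0,"ry":0,"rz":0,"x":45,"y":0,"z":0,"gripper":50},{"rx":0,"ry":0,"rz":0,"x":37,"y":0,"z":0,"gripper":50},{"rx":0,"ry":0,"rz":0,"x":15,"y":0,"z":0,"gripper":50}]'
python3 - <<'E'
from h import *
cv2.imwrite('pics/w2.png',optics.capture('wrist')[:,:,::-1])
E
python3 go.py .4293 .2243 .013 23
```

```text
t: 2.08
tcp_pos: [0.4269, 0.2259, 0.0118]
orientation: [-1.643, 1.566, -2.81]
wrist_force: [0.4, -0.3, 0.2]
width: 0.0502
t 2.125 tcp [0.4267 0.2258 0.0111] jaw 23.1 rx 0.1 q6 -0.03 tilt [-0.006 -0.002 -1.   ] w 0.05 F [-0.7 -1.1 -1.7]
now axes [-1.9  1.8  2.4] after turn [-1.9  1.8  2.4]
```

View pics/w2.png

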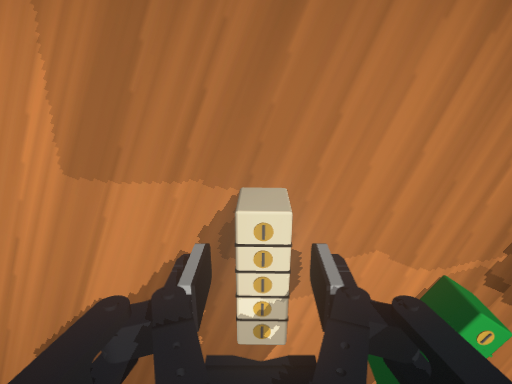

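```bash
python3 -m crank '[{"rx":0,"ry":0,"rz":0,"x":-1,"y":1,"z":1,"gripper":35},{"rx":0,"ry":0,"rz":0,"x":0,"y":0,"z":0,"gripper":22},{"rx":0,"ry":0,"rz":0,"x":0,"y":0,"z":0,"gripper":15},{"rx":0,"ry":0,"rz":0,"x":0,"y":0,"z":0,"gripper":15},{"rx":0,"ry":0,"rz":0,"x":0,"y":0,"z":0,"gripper":15}]'
python3 go.py .4293 .2243 .013 23
```

```text
t: 2.75
tcp_pos: [0.4321, 0.2266, 0.0177]
orientation: [1.538, 1.566, 0.369]
wrist_force: [0.3, 0.6, 5.6]
width: 0.0225
t 2.75 tcp [0.4321 0.2266 0.0177] jaw 23.0 rx 0.0 q6 -0.04 tilt [ 0.005  0.002 -1.   ] w 0.0225 F [0.3 0.6 5.6]
now axes [ 4.7 -3.5  1. ] after turn [ 4.7 -3.5  1. ]
```

```bash
python3 -m crank '[{"rx":0,"ry":0,"rz":0,"x":0,"y":0,"z":0,"gripper":15},{"rx":0,"ry":0,"rz":0,"x":-10,"y":0,"z":0,"gripper":15},{"rx":0,"ry":0,"rz":0,"x":-15,"y":0,"z":0,"gripper":15},{"rx":0,"ry":0,"rz":0,"x":-20,"y":0,"z":0,"gripper":15},{"rx":0,"ry":0,"rz":0,"x":0,"y":0,"z":0,"gripper":15}]'
python3 go.py .4293 .2243 .013 23
python3 - <<'E'
from h import *
cv2.imwrite('pics/w3.png',optics.capture('wrist')[:,:,::-1])
E
```

```text
t: 3.38
tcp_pos: [0.4318, 0.2265, 0.0627]
orientation: [1.548, 1.566, 0.38]
wrist_force: [-0.6, -0.1, -0.7]
width: 0.0227
t 3.375 tcp [0.4318 0.2265 0.0627] jaw 23.0 rx 0.0 q6 -0.04 tilt [ 0.005  0.002 -1.   ] w 0.0227 F [-0.6 -0.1 -0.7]
now axes [49.7 -3.4  1.1] after turn [49.7 -3.4  1.1]
```

View pics/w3.png

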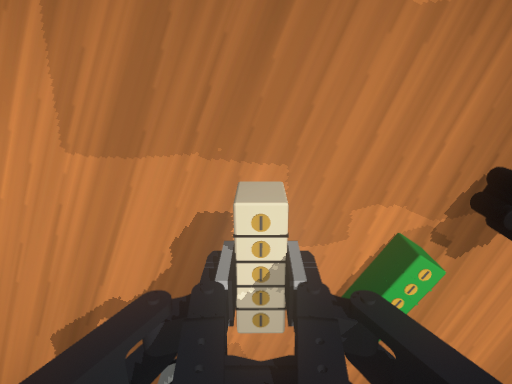

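```bash
python3 -m crank '[{"rx":-5,"ry":0,"rz":0,"x":-20,"y":0,"z":0,"gripper":15},{"rx":-10,"ry":0,"rz":0,"x":-25,"y":0,"z":0,"gripper":15},{"rx":-10,"ry":0,"rz":0,"x":-25,"y":0,"z":0,"gripper":15},{"rx":-10,"ry":0,"rz":0,"x":-20,"y":0,"z":0,"gripper":15},{"rx":-10,"ry":0,"rz":0,"x":0,"y":0,"z":0,"gripper":15}]'
python3 -m crank '[{"rx":-9,"ry":0,"rz":0,"x":0,"y":0,"z":0,"gripper":15},{"rx":-8,"ry":0,"rz":0,"x":0,"y":-20,"z":15,"gripper":15},{"rx":0,"ry":0,"rz":0,"x":0,"y":-40,"z":30,"gripper":15},{"rx":0,"ry":0,"rz":0,"x":0,"y":-48,"z":35,"gripper":15},{"rx":0,"ry":0,"rz":0,"x":0,"y":-48,"z":35,"gripper":15}]'
python3 go.py .635 -.118 .15 85
```

```text
t: 4.05
tcp_pos: [0.4309, 0.2261, 0.1515]
orientation: [0.782, 1.568, 0.404]
wrist_force: [-0.3, 0.9, -0.8]
width: 0.0227
t: 4.68
tcp_pos: [0.5283, 0.0575, 0.1492]
orientation: [2.985, 1.569, 2.899]
wrist_force: [0.6, 0.7, -0.1]
width: 0.0225
t 4.675 tcp [0.5283 0.0575 0.1492] jaw 85.1 rx 0.1 q6 -1.48 tilt [-0.002  0.    -1.   ] w 0.0225 F [ 0.6  0.7 -0.1]
now axes [  -1.  -165.7  121.5] after turn [  -1.  -165.6  121.6]
```

```bash
python3 -m crank '[{"rx":0,"ry":0,"rz":0,"x":0,"y":-45,"z":32,"gripper":15},{"rx":0,"ry":0,"rz":0,"x":0,"y":-45,"z":32,"gripper":15},{"rx":0,"ry":0,"rz":0,"x":0,"y":-45,"z":32,"gripper":15},{"rx":0,"ry":0,"rz":0,"x":0,"y":-30,"z":24,"gripper":15},{"rx":0,"ry":0,"rz":0,"x":0,"y":0,"z":0,"gripper":15}]'
python3 go.py .635 -.118 .09 85
python3 - <<'E'
from h import *
s=state();im=optics.capture('wrist')[:,:,::-1].copy()
for p in proj('wrist',[[.635,-.118,.021],[.643,-.0284,.021],[.6509,.0613,.021]],s): print(p); cv2.circle(im,tuple(int(v) for v in p),3,(0,0,255),1)
cv2.imwrite('pics/w4.png',im)
E
```

```text
t: 5.3
tcp_pos: [0.6335, -0.1186, 0.1479]
orientation: [3.111, 1.568, 3.02]
wrist_force: [-0.3, -0.5, -1.4]
width: 0.0227
t 5.3 tcp [ 0.6335 -0.1186  0.1479] jaw 84.8 rx -0.2 q6 -1.75 tilt [-0.003  0.    -1.   ] w 0.0227 F [-0.3 -0.5 -1.4]
now axes [57.9  0.7  1.6] after turn [57.9  0.7  1.6]
[260.8039673  187.58123415]
[361.35552417 187.41712092]
[460.20597776 187.17160385]
```

View pics/w4.png

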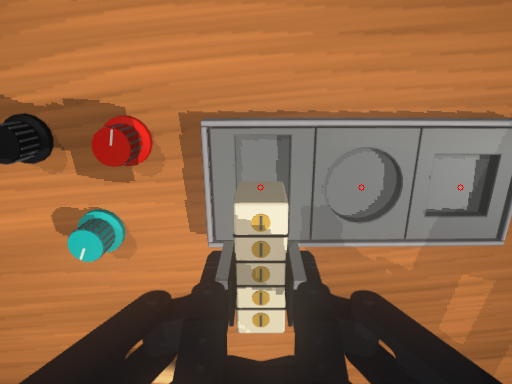

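```bash
python3 -m crank '[{"rx":0,"ry":0,"rz":0,"x":35,"y":0,"z":1,"gripper":15},{"rx":0,"ry":0,"rz":0,"x":35,"y":0,"z":0,"gripper":15},{"rx":0,"ry":0,"rz":0,"x":25,"y":0,"z":0,"gripper":15},{"rx":0,"ry":0,"rz":0,"x":10,"y":0,"z":0,"gripper":15},{"rx":0,"ry":0,"rz":0,"x":5,"y":0,"z":0,"gripper":15}]'
python3 go.py .635 -.118 .0267 85
python3 - <<'E'
from h import *
cv2.imwrite('pics/w5.png',optics.capture('wrist')[:,:,::-1])
E
```

```text
t: 5.98
tcp_pos: [0.6341, -0.1152, 0.0401]
orientation: [2.381, 1.57, 2.296]
wrist_force: [0.3, 0.2, -0.2]
width: 0.0223
t 5.975 tcp [ 0.6341 -0.1152  0.0401] jaw 85.1 rx 0.1 q6 -1.75 tilt [-0.  0. -1.] w 0.0223 F [ 0.3  0.2 -0.2]
now axes [13.4 -2.8  1.1] after turn [13.4 -2.8  1.1]
```

View pics/w5.png

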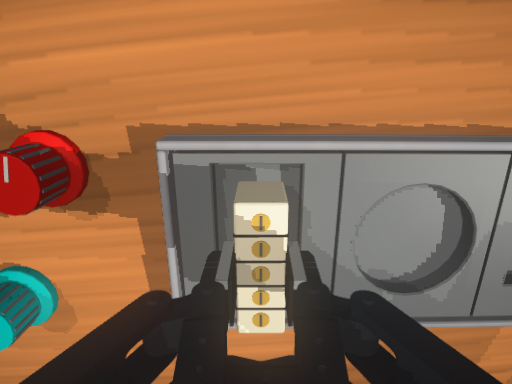

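```bash
python3 -m crank '[{"rx":0,"ry":0,"rz":0,"x":4,"y":-1,"z":1,"gripper":15},{"rx":0,"ry":0,"rz":0,"x":4,"y":0,"z":0,"gripper":15},{"rx":0,"ry":0,"rz":0,"x":2,"y":0,"z":0,"gripper":15},{"rx":0,"ry":0,"rz":0,"x":1,"y":0,"z":0,"gripper":15},{"rx":0,"ry":0,"rz":0,"x":0,"y":0,"z":0,"gripper":15}]'
python3 go.py .635 -.118 .0267 85
```

```text
t: 6.65
tcp_pos: [0.6353, -0.1171, 0.0293]
orientation: [1.271, 1.571, 1.184]
wrist_force: [-0.1, 0.2, -1.2]
width: 0.0229
t 6.65 tcp [ 0.6353 -0.1171  0.0293] jaw 85.0 rx 0.0 q6 -1.75 tilt [ 0.  0. -1.] w 0.0229 F [-0.1  0.2 -1.2]
now axes [ 2.6 -0.9 -0.2] after turn [ 2.6 -0.9 -0.2]
```

```bash
python3 -m crank '[{"rx":0,"ry":0,"rz":0,"x":1,"y":0,"z":0,"gripper":15},{"rx":0,"ry":0,"rz":0,"x":1,"y":0,"z":0,"gripper":15},{"rx":0,"ry":0,"rz":0,"x":0,"y":0,"z":0,"gripper":15},{"rx":0,"ry":0,"rz":0,"x":0,"y":0,"z":0,"gripper":15},{"rx":0,"ry":0,"rz":0,"x":0,"y":0,"z":0,"gripper":15}]'
python3 go.py .635 -.118 .0267 85
```

```text
t: 7.28
tcp_pos: [0.6353, -0.1171, 0.0274]
orientation: [0.323, 1.571, 0.236]
wrist_force: [-0.7, -0.2, -0.5]
width: 0.0226
t 7.275 tcp [ 0.6353 -0.1171  0.0274] jaw 85.0 rx 0.0 q6 -1.75 tilt [ 0.  0. -1.] w 0.0226 F [-0.7 -0.2 -0.5]
now axes [ 0.7 -0.9 -0.3] after turn [ 0.7 -0.9 -0.3]
```

```bash
python3 -m crank '[{"rx":0,"ry":0,"rz":0,"x":1,"y":0,"z":0,"gripper":15},{"rx":0,"ry":0,"rz":0,"x":0,"y":0,"z":0,"gripper":15},{"rx":0,"ry":0,"rz":0,"x":1,"y":0,"z":0,"gripper":15},{"rx":0,"ry":0,"rz":0,"x":0,"y":0,"z":0,"gripper":15},{"rx":0,"ry":0,"rz":0,"x":0,"y":0,"z":0,"gripper":15}]'
python3 go.py .635 -.118 .0267 85
```

```text
t: 7.9
tcp_pos: [0.6355, -0.1172, 0.0267]
orientation: [-0.145, 1.57, -0.232]
wrist_force: [-2.0, 0.2, 4.8]
width: 0.0223
t 7.9 tcp [ 0.6355 -0.1172  0.0267] jaw 85.0 rx 0.0 q6 -1.75 tilt [ 0.001 -0.    -1.   ] w 0.0223 F [-2.   0.2  4.8]
now axes [ 0.  -0.9 -0.4] after turn [ 0.  -0.9 -0.4]
```

```bash
python3 -m crank '[{"rx":0,"ry":0,"rz":0,"x":0,"y":0,"z":0,"gripper":26},{"rx":0,"ry":0,"rz":0,"x":0,"y":0,"z":0,"gripper":32},{"rx":0,"ry":0,"rz":0,"x":0,"y":0,"z":0,"gripper":38},{"rx":0,"ry":0,"rz":0,"x":-10,"y":0,"z":0,"gripper":38},{"rx":0,"ry":0,"rz":0,"x":-25,"y":0,"z":0,"gripper":38}]'
python3 - <<'E'
from h import *
cv2.imwrite('pics/w6.png',optics.capture('wrist')[:,:,::-1])
E
python3 go.py .4354 .0688 .15 47.7
python3 go.py .4354 .0688 .15 -42.3
```

```text
t: 8.52
tcp_pos: [0.6342, -0.1168, 0.0593]
orientation: [2.937, 1.567, 2.85]
wrist_force: [0.5, -0.8, 0.5]
width: 0.0378
t 8.575 tcp [ 0.6372 -0.1176  0.065 ] jaw 85.0 rx 37.3 q6 -1.75 tilt [ 0.006 -0.001 -1.   ] w 0.038 F [ 0.8 -0.1  2.7]
now axes [ -86.4  168.1 -216.7] after turn [ -86.4    2.3 -274.3]
t 8.575 tcp [ 0.6372 -0.1176  0.065 ] jaw 85.0 rx -52.7 q6 -1.75 tilt [ 0.006 -0.001 -1.   ] w 0.038 F [ 0.8 -0.1  2.7]
now axes [ -86.4  168.1 -216.7] after turn [-86.4 274.3   2.3]
```

View pics/w6.png

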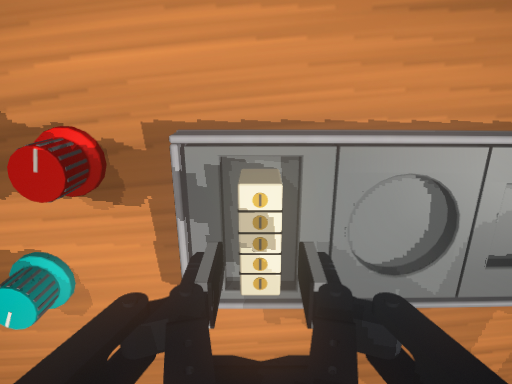

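```bash
python3 -m crank '[{"rx":0,"ry":0,"rz":0,"x":-35,"y":0,"z":0,"gripper":60},{"rx":9,"ry":0,"rz":0,"x":-35,"y":0,"z":0,"gripper":60},{"rx":9,"ry":0,"rz":0,"x":-17,"y":0,"z":0,"gripper":60},{"rx":10,"ry":0,"rz":0,"x":0,"y":0,"z":0,"gripper":60},{"rx":9,"ry":0,"rz":0,"x":0,"y":0,"z":0,"gripper":60}]'
python3 -m crank '[{"rx":0,"ry":0,"rz":0,"x":0,"y":0,"z":-45,"gripper":60},{"rx":0,"ry":0,"rz":0,"x":0,"y":0,"z":-55,"gripper":60},{"rx":0,"ry":0,"rz":0,"x":0,"y":0,"z":-55,"gripper":60},{"rx":0,"ry":0,"rz":0,"x":0,"y":0,"z":-55,"gripper":60},{"rx":0,"ry":0,"rz":0,"x":0,"y":2,"z":-55,"gripper":60}]'
python3 go.py .4354 .0688 .12 47.7
python3 - <<'E'
from h import *
s=state();im=optics.capture('wrist')[:,:,::-1].copy()
for p in proj('wrist',[[.4354,.0688,.05]],s): print(p); cv2.circle(im,tuple(int(v) for v in p),3,(0,0,255),1)
cv2.imwrite('pics/w7.png',im)
E
```

```text
t: 9.2
tcp_pos: [0.6357, -0.1172, 0.1483]
orientation: [0.516, 1.569, -0.222]
wrist_force: [0.4, -0.8, -0.3]
width: 0.06
t: 9.82
tcp_pos: [0.4385, 0.0626, 0.1478]
orientation: [0.979, 1.569, 0.246]
wrist_force: [0.2, 0.7, 0.6]
width: 0.0602
t 9.825 tcp [0.4385 0.0626 0.1478] jaw 48.0 rx 0.3 q6 -0.82 tilt [ 0.002  0.    -1.   ] w 0.0602 F [0.2 0.7 0.6]
now axes [27.8  2.5 -6.5] after turn [27.8  2.4 -6.5]
[264.50710247 188.47139493]
```

View pics/w7.png

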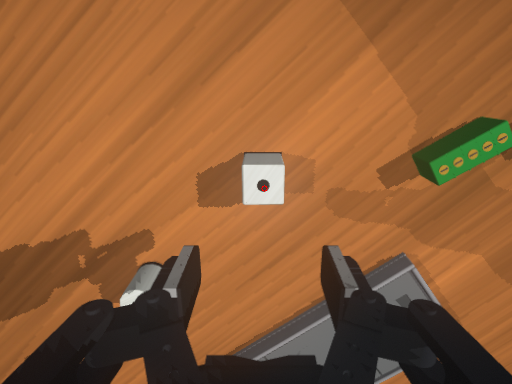

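```bash
python3 -m crank '[{"rx":0,"ry":0,"rz":0,"x":30,"y":2,"z":-5,"gripper":60},{"rx":0,"ry":0,"rz":0,"x":40,"y":0,"z":0,"gripper":60},{"rx":0,"ry":0,"rz":0,"x":35,"y":0,"z":0,"gripper":60},{"rx":0,"ry":0,"rz":0,"x":22,"y":0,"z":0,"gripper":60},{"rx":0,"ry":0,"rz":0,"x":0,"y":0,"z":0,"gripper":60}]'
python3 go.py .4354 .0688 .02 47.7
python3 - <<'E'
from h import *
cv2.imwrite('pics/w8.png',optics.capture('wrist')[:,:,::-1])
E
```

```text
t: 10.5
tcp_pos: [0.4358, 0.0663, 0.0188]
orientation: [-2.394, 1.567, -3.126]
wrist_force: [1.1, 0.5, -0.4]
width: 0.0601
t 10.5 tcp [0.4358 0.0663 0.0188] jaw 48.0 rx 0.3 q6 -0.82 tilt [-0.004 -0.    -1.   ] w 0.0601 F [ 1.1  0.5 -0.4]
now axes [-1.2  1.5 -2. ] after turn [-1.2  1.5 -2. ]
```

View pics/w8.png

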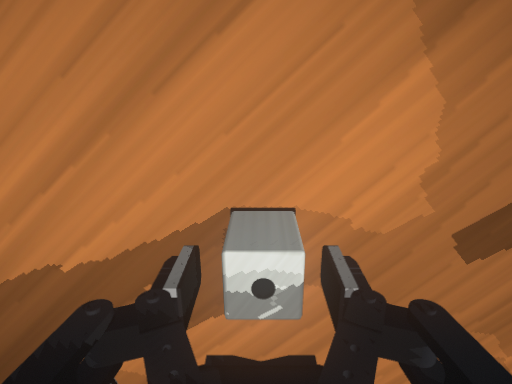

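Can sits centred between the fingers (dot at 263,288, fingers at 190 and 335). Close and lift.

```bash
python3 -m crank '[{"rx":0,"ry":0,"rz":0,"x":0,"y":1,"z":-1,"gripper":45},{"rx":0,"ry":0,"rz":0,"x":0,"y":0,"z":0,"gripper":35},{"rx":0,"ry":0,"rz":0,"x":0,"y":0,"z":0,"gripper":24},{"rx":0,"ry":0,"rz":0,"x":0,"y":0,"z":0,"gripper":24},{"rx":0,"ry":0,"rz":0,"x":0,"y":0,"z":0,"gripper":24}]'
python3 -m crank '[{"rx":0,"ry":0,"rz":0,"x":-10,"y":0,"z":0,"gripper":24},{"rx":0,"ry":0,"rz":0,"x":-20,"y":0,"z":0,"gripper":24},{"rx":0,"ry":0,"rz":0,"x":-35,"y":0,"z":0,"gripper":24},{"rx":0,"ry":0,"rz":0,"x":-35,"y":0,"z":0,"gripper":24},{"rx":0,"ry":0,"rz":0,"x":0,"y":0,"z":0,"gripper":24}]'
python3 go.py .6509 .0613 .12 85
```

```text
t: 11.18
tcp_pos: [0.4386, 0.0679, 0.0219]
orientation: [0.781, 1.567, 0.048]
wrist_force: [-0.4, -0.3, 5.1]
width: 0.0329
t: 11.8
tcp_pos: [0.4393, 0.068, 0.1238]
orientation: [0.773, 1.564, 0.04]
wrist_force: [0.2, -0.3, -1.4]
width: 0.0334
t 11.8 tcp [0.4393 0.068  0.1238] jaw 48.0 rx -37.0 q6 -0.81 tilt [ 0.007  0.    -1.   ] w 0.0334 F [ 0.2 -0.3 -1.4]
now axes [  5.3 136.6 161.8] after turn [  5.3  11.8 211.4]
```

```bash
python3 -m crank '[{"rx":-9,"ry":0,"rz":0,"x":0,"y":0,"z":0,"gripper":24},{"rx":-10,"ry":0,"rz":0,"x":0,"y":0,"z":0,"gripper":24},{"rx":-9,"ry":0,"rz":0,"x":0,"y":0,"z":0,"gripper":24},{"rx":-9,"ry":0,"rz":0,"x":0,"y":0,"z":10,"gripper":24},{"rx":0,"ry":0,"rz":0,"x":0,"y":3,"z":30,"gripper":24}]'
python3 -m crank '[{"rx":0,"ry":0,"rz":0,"x":0,"y":3,"z":45,"gripper":24},{"rx":0,"ry":0,"rz":0,"x":0,"y":3,"z":50,"gripper":24},{"rx":0,"ry":0,"rz":0,"x":0,"y":3,"z":50,"gripper":24},{"rx":0,"ry":0,"rz":0,"x":0,"y":0,"z":26,"gripper":24},{"rx":0,"ry":0,"rz":0,"x":0,"y":0,"z":0,"gripper":24}]'
python3 go.py .6509 .0613 .0309 85
python3 - <<'E'
from h import *
s=state();im=optics.capture('wrist')[:,:,::-1].copy()
for p in proj('wrist',[[.6509,.0613,.021]],s): print(p); cv2.circle(im,tuple(int(v) for v in p),3,(0,0,255),1)
cv2.imwrite('pics/w9.png',im)
E
```

```text
t: 12.42
tcp_pos: [0.4756, 0.0658, 0.1187]
orientation: [-3.049, 1.568, -3.135]
wrist_force: [-0.1, -0.1, 0.1]
width: 0.0331
t: 13.05
tcp_pos: [0.6482, 0.0597, 0.1175]
orientation: [-3.057, 1.567, 3.139]
wrist_force: [-0.1, 0.1, -0.7]
width: 0.0332
t 13.05 tcp [0.6482 0.0597 0.1175] jaw 85.0 rx -0.0 q6 -1.48 tilt [-0.004  0.    -1.   ] w 0.0332 F [-0.1  0.1 -0.7]
now axes [86.6  1.9  2.8] after turn [86.6  1.9  2.8]
[262.32324135 200.38868596]
```

View pics/w9.png

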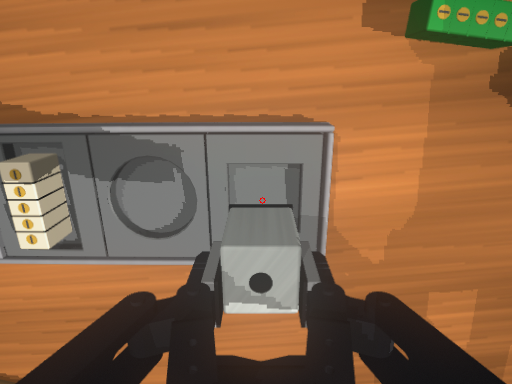

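```bash
python3 -m crank '[{"rx":0,"ry":0,"rz":0,"x":25,"y":1,"z":2,"gripper":24},{"rx":0,"ry":0,"rz":0,"x":25,"y":0,"z":0,"gripper":24},{"rx":0,"ry":0,"rz":0,"x":16,"y":0,"z":0,"gripper":24},{"rx":0,"ry":0,"rz":0,"x":8,"y":0,"z":0,"gripper":24},{"rx":0,"ry":0,"rz":0,"x":0,"y":0,"z":0,"gripper":24}]'
python3 go.py .6509 .0613 .0309 85
python3 - <<'E'
from h import *
cv2.imwrite('pics/w10.png',optics.capture('wrist')[:,:,::-1])
E
```

```text
t: 13.72
tcp_pos: [0.6498, 0.0608, 0.0461]
orientation: [3.129, 1.57, 3.042]
wrist_force: [0.0, -0.1, -0.4]
width: 0.0332
t 13.725 tcp [0.6498 0.0608 0.0461] jaw 85.0 rx 0.0 q6 -1.48 tilt [-0.001  0.    -1.   ] w 0.0332 F [ 0.  -0.1 -0.4]
now axes [15.2  0.6  1.1] after turn [15.2  0.6  1.1]
```

View pics/w10.png

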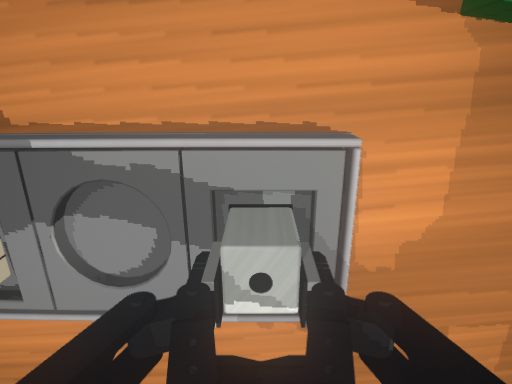

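```bash
python3 -m crank '[{"rx":0,"ry":0,"rz":0,"x":5,"y":0,"z":1,"gripper":24},{"rx":0,"ry":0,"rz":0,"x":4,"y":0,"z":0,"gripper":24},{"rx":0,"ry":0,"rz":0,"x":3,"y":0,"z":0,"gripper":24},{"rx":0,"ry":0,"rz":0,"x":1,"y":0,"z":0,"gripper":24},{"rx":0,"ry":0,"rz":0,"x":0,"y":0,"z":0,"gripper":24}]'
python3 -m crank '[{"rx":0,"ry":0,"rz":0,"x":1,"y":0,"z":0,"gripper":24},{"rx":0,"ry":0,"rz":0,"x":0,"y":0,"z":0,"gripper":24},{"rx":0,"ry":0,"rz":0,"x":1,"y":0,"z":0,"gripper":24},{"rx":0,"ry":0,"rz":0,"x":0,"y":0,"z":0,"gripper":24},{"rx":0,"ry":0,"rz":0,"x":0,"y":0,"z":0,"gripper":24}]'
```

```text
t: 14.4
tcp_pos: [0.6512, 0.0607, 0.0332]
orientation: [2.864, 1.571, 2.777]
wrist_force: [-0.9, 0.1, -0.8]
width: 0.0333
t: 15.02
tcp_pos: [0.6512, 0.0607, 0.0313]
orientation: [2.017, 1.571, 1.93]
wrist_force: [1.2, -0.6, -0.7]
width: 0.0333
```

```bash
python3 -m crank '[{"rx":0,"ry":0,"rz":0,"x":1,"y":0,"z":0,"gripper":24},{"rx":0,"ry":0,"rz":0,"x":0,"y":0,"z":0,"gripper":24},{"rx":0,"ry":0,"rz":0,"x":1,"y":0,"z":0,"gripper":24},{"rx":0,"ry":0,"rz":0,"x":0,"y":0,"z":0,"gripper":24},{"rx":0,"ry":0,"rz":0,"x":0,"y":0,"z":0,"gripper":24}]'
```

```text
t: 15.65
tcp_pos: [0.6514, 0.0607, 0.031]
orientation: [0.12, 1.57, 0.033]
wrist_force: [-3.0, -0.1, 6.0]
width: 0.0332
```

Contact. Release and rise.

```bash
python3 -m crank '[{"rx":0,"ry":0,"rz":0,"x":0,"y":0,"z":0,"gripper":37},{"rx":0,"ry":0,"rz":0,"x":0,"y":0,"z":0,"gripper":42},{"rx":0,"ry":0,"rz":0,"x":0,"y":0,"z":0,"gripper":47},{"rx":0,"ry":0,"rz":0,"x":-10,"y":0,"z":0,"gripper":47},{"rx":0,"ry":0,"rz":0,"x":-30,"y":0,"z":0,"gripper":47}]'
python3 - <<'E'
from h import *
cv2.imwrite('pics/w11.png',optics.capture('wrist')[:,:,::-1])
im=optics.capture('top')[:,:,::-1];cv2.imwrite('pics/top1.png',im)
i0=cv2.imread('pics/top0.png');hsv=cv2.cvtColor(i0,cv2.COLOR_BGR2HSV)
# knob outline: base-disc
for nm,m in (('blk',hsv[:,:,2]<75),('red',((hsv[:,:,0]<8)|(hsv[:,:,0]>172))&(hsv[:,:,1]>190)),('tq',(hsv[:,:,0]>75)&(hsv[:,:,0]<100)&(hsv[:,:,1]>120))):
    m=m.astype(np.uint8);m[:125]=0;m[190:]=0;m[:,:330]=0;m[:,405:]=0
    c=max(cv2.findContours(m,0,1)[0],key=cv2.contourArea);(p,r)=cv2.minEnclosingCircle(c)
    print(nm,p,r,cv2.boundingRect(c),toplane('top',[p],.018))
E
python3 go.py .57 -.315 .15 -15
```

```text
t: 16.27
tcp_pos: [0.6497, 0.0607, 0.0677]
orientation: [-3.07, 1.566, 3.126]
wrist_force: [0.2, 0.5, -0.3]
width: 0.047
blk (383.137939453125, 175.62069702148438) 9.241538047790527 (374, 168, 19, 17) [[ 0.57544657 -0.32729588  0.018     ]]
red (345.7272644042969, 172.5454559326172) 9.0659818649292 (337, 165, 18, 17) [[ 0.58580998 -0.23586984  0.018     ]]
tq (362.0185241699219, 137.75926208496094) 9.292814254760742 (353, 130, 19, 18) [[ 0.67237644 -0.28133949  0.018     ]]
t 16.375 tcp [0.6542 0.0608 0.0744] jaw 85.0 rx -80.0 q6 -1.48 tilt [ 0.009  0.    -1.   ] w 0.0468 F [ 0.7 -0.2 -0.2]
now axes [ -76.4 -381.6  -50.6] after turn [ -76.4  -16.5 -384.6]
```

View pics/w11.png

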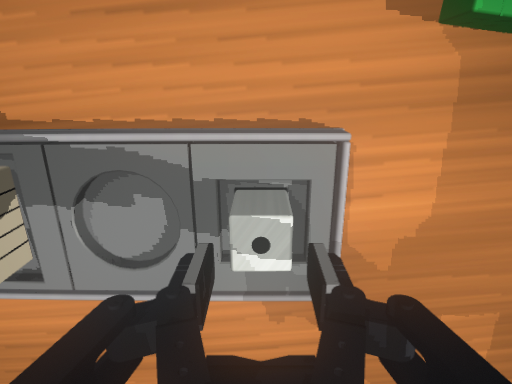

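```bash
python3 -m crank '[{"rx":10,"ry":0,"rz":0,"x":-30,"y":0,"z":0,"gripper":60},{"rx":10,"ry":0,"rz":0,"x":-35,"y":0,"z":0,"gripper":60},{"rx":10,"ry":0,"rz":0,"x":-15,"y":0,"z":0,"gripper":60},{"rx":10,"ry":0,"rz":0,"x":0,"y":0,"z":0,"gripper":60},{"rx":10,"ry":0,"rz":0,"x":0,"y":0,"z":0,"gripper":60}]'
python3 -m crank '[{"rx":0,"ry":0,"rz":0,"x":0,"y":-32,"z":30,"gripper":60},{"rx":0,"ry":0,"rz":0,"x":0,"y":-40,"z":37,"gripper":60},{"rx":0,"ry":0,"rz":0,"x":0,"y":-40,"z":38,"gripper":60},{"rx":0,"ry":0,"rz":0,"x":0,"y":-40,"z":38,"gripper":60},{"rx":0,"ry":0,"rz":0,"x":0,"y":-40,"z":37,"gripper":60}]'
python3 go.py .573 -.322 .12 35
```

```text
t: 17.0
tcp_pos: [0.6513, 0.0607, 0.1493]
orientation: [1.114, 1.57, 0.148]
wrist_force: [-0.3, 0.3, -0.4]
width: 0.0598
t: 17.62
tcp_pos: [0.5967, -0.1985, 0.1489]
orientation: [1.847, 1.571, 0.887]
wrist_force: [0.3, -0.0, -0.1]
width: 0.0602
t 17.625 tcp [ 0.5967 -0.1985  0.1489] jaw 35.0 rx 0.0 q6 -1.02 tilt [ 0.  0. -1.] w 0.0602 F [ 0.3 -0.  -0.1]
now axes [ 28.9 -90.3  87.5] after turn [ 28.9 -90.3  87.5]
```

```bash
python3 -m crank '[{"rx":0,"ry":0,"rz":0,"x":0,"y":-35,"z":35,"gripper":60},{"rx":0,"ry":0,"rz":0,"x":0,"y":-30,"z":30,"gripper":60},{"rx":0,"ry":0,"rz":0,"x":0,"y":-25,"z":22,"gripper":60},{"rx":0,"ry":0,"rz":0,"x":0,"y":0,"z":0,"gripper":60},{"rx":0,"ry":0,"rz":0,"x":0,"y":0,"z":0,"gripper":60}]'
python3 go.py .573 -.322 .12 35
python3 - <<'E'
from h import *
s=state();im=optics.capture('wrist')[:,:,::-1].copy();raw=im.copy()
hsv=cv2.cvtColor(raw,cv2.COLOR_BGR2HSV)
m=((hsv[:,:,2]<80)).astype(np.uint8);m[250:]=0
c=max(cv2.findContours(m,0,1)[0],key=cv2.contourArea);print(cv2.boundingRect(c),cv2.contourArea(c))
for p in proj('wrist',[[.573,-.322,.036],[.573,-.322,.0]],s): print(p); cv2.circle(im,tuple(int(v) for v in p),3,(0,0,255),1)
cv2.imwrite('pics/w12.png',im)
E
```

```text
t: 18.25
tcp_pos: [0.5735, -0.3192, 0.1488]
orientation: [2.756, 1.57, 1.797]
wrist_force: [-0.2, 0.9, -0.3]
width: 0.0602
t 18.25 tcp [ 0.5735 -0.3192  0.1488] jaw 35.0 rx 0.0 q6 -1.21 tilt [-0.     0.001 -1.   ] w 0.0602 F [-0.2  0.9 -0.3]
now axes [28.8 -2.   2. ] after turn [28.8 -2.   2. ]
(233, 164, 47, 52) 1756.5
[259.48336307 192.40320506]
[259.56509101 180.42558186]
```

View pics/w12.png

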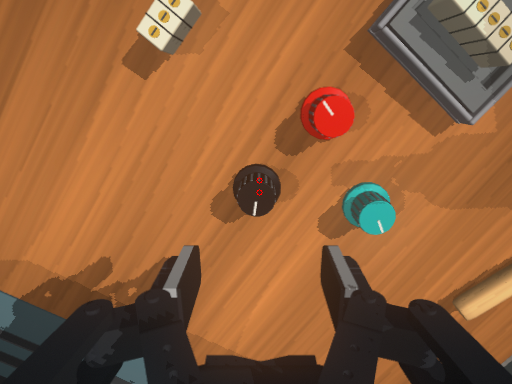

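```bash
python3 - <<'E'
from h import *
s=state();print(toplane('wrist',[[256.5,187.5],[256.5,200]],[.005,.036],s))
E
python3 go.py .5745 -.326 .013 35
```

```text
[[ 0.57406283 -0.32778433  0.005     ]
 [ 0.57511631 -0.32869499  0.036     ]]
t 18.3 tcp [ 0.5737 -0.3188  0.149 ] jaw 35.1 rx 0.1 q6 -1.21 tilt [-0.     0.001 -1.   ] w 0.0601 F [-0.7 -0.3 -0.3]
now axes [136.   -3.6   6.5] after turn [136.   -3.6   6.5]
```

```bash
python3 -m crank '[{"rx":0,"ry":0,"rz":0,"x":35,"y":-4,"z":7,"gripper":60},{"rx":0,"ry":0,"rz":0,"x":40,"y":0,"z":0,"gripper":60},{"rx":0,"ry":0,"rz":0,"x":35,"y":0,"z":0,"gripper":60},{"rx":0,"ry":0,"rz":0,"x":18,"y":0,"z":0,"gripper":60},{"rx":0,"ry":0,"rz":0,"x":8,"y":0,"z":0,"gripper":60}]'
python3 go.py .5745 -.327 .013 35
python3 - <<'E'
from h import *
cv2.imwrite('pics/w13.png',optics.capture('wrist')[:,:,::-1])
E
```

```text
t: 18.92
tcp_pos: [0.5744, -0.3268, 0.0125]
orientation: [-2.941, 1.57, 2.384]
wrist_force: [-0.7, -0.1, 0.4]
width: 0.06
t 18.925 tcp [ 0.5744 -0.3268  0.0125] jaw 35.1 rx 0.1 q6 -1.22 tilt [-0.001  0.001 -1.   ] w 0.06 F [-0.7 -0.1  0.4]
now axes [-0.5 -0.   0.2] after turn [-0.5 -0.   0.2]
```

View pics/w13.png

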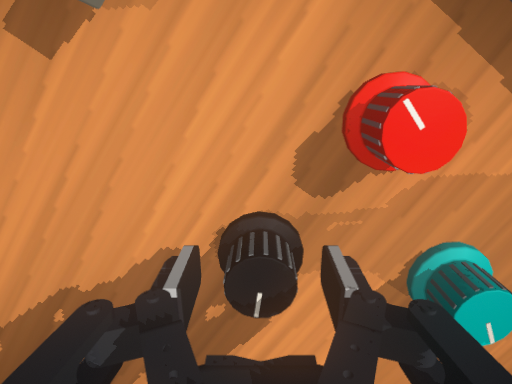

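Black knob centred between the pads (top at 260,282). Close and lift a little.

```bash
python3 -m crank '[{"rx":0,"ry":0,"rz":0,"x":0,"y":0,"z":0,"gripper":45},{"rx":0,"ry":0,"rz":0,"x":0,"y":0,"z":0,"gripper":35},{"rx":0,"ry":0,"rz":0,"x":0,"y":0,"z":0,"gripper":24},{"rx":0,"ry":0,"rz":0,"x":0,"y":0,"z":0,"gripper":24},{"rx":0,"ry":0,"rz":0,"x":0,"y":0,"z":0,"gripper":24}]'
python3 -m crank '[{"rx":0,"ry":0,"rz":0,"x":-10,"y":0,"z":0,"gripper":24},{"rx":0,"ry":0,"rz":0,"x":-20,"y":0,"z":0,"gripper":24},{"rx":0,"ry":0,"rz":0,"x":-35,"y":0,"z":0,"gripper":24},{"rx":0,"ry":0,"rz":0,"x":-35,"y":0,"z":0,"gripper":24},{"rx":0,"ry":0,"rz":0,"x":0,"y":0,"z":0,"gripper":24}]'
python3 go.py .643 -.0284 .12 35
python3 - <<'E'
from h import *
cv2.imwrite('pics/w14.png',optics.capture('wrist')[:,:,::-1])
E
```

```text
t: 19.6
tcp_pos: [0.5754, -0.3286, 0.0155]
orientation: [0.399, 1.567, -0.56]
wrist_force: [-0.1, -0.1, 5.8]
width: 0.0301
t: 20.23
tcp_pos: [0.5765, -0.3294, 0.1193]
orientation: [0.364, 1.561, -0.596]
wrist_force: [-0.1, -0.1, -1.0]
width: 0.0302
t 20.225 tcp [ 0.5765 -0.3294  0.1193] jaw 35.0 rx 0.0 q6 -1.22 tilt [ 0.008 -0.006 -1.   ] w 0.0302 F [-0.1 -0.1 -1. ]
now axes [  -1.8  227.2 -208.3] after turn [  -1.8  227.1 -208.4]
```

View pics/w14.png

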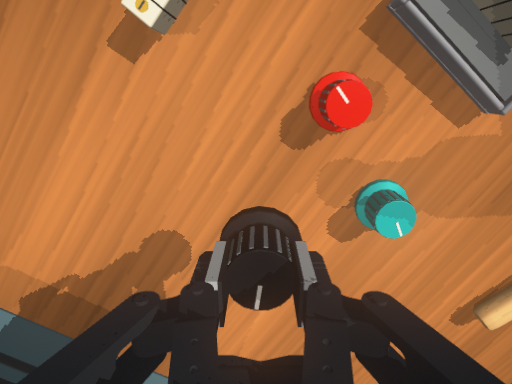

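```bash
python3 -m crank '[{"rx":0,"ry":0,"rz":0,"x":0,"y":25,"z":-23,"gripper":24},{"rx":0,"ry":0,"rz":0,"x":0,"y":37,"z":-34,"gripper":24},{"rx":0,"ry":0,"rz":0,"x":0,"y":40,"z":-37,"gripper":24},{"rx":0,"ry":0,"rz":0,"x":0,"y":40,"z":-37,"gripper":24},{"rx":0,"ry":0,"rz":0,"x":0,"y":37,"z":-34,"gripper":24}]'
python3 -m crank '[{"rx":0,"ry":0,"rz":0,"x":0,"y":28,"z":-25,"gripper":24},{"rx":0,"ry":0,"rz":0,"x":0,"y":18,"z":-16,"gripper":24},{"rx":0,"ry":0,"rz":0,"x":0,"y":0,"z":0,"gripper":24},{"rx":0,"ry":0,"rz":0,"x":0,"y":0,"z":0,"gripper":24},{"rx":0,"ry":0,"rz":0,"x":0,"y":0,"z":0,"gripper":24}]'
python3 go.py .643 -.0284 .0245 35
python3 - <<'E'
from h import *
s=state();im=optics.capture('wrist')[:,:,::-1].copy()
for p in proj('wrist',[[.643,-.0284,.021]],s): print(p); cv2.circle(im,tuple(int(v) for v in p),3,(0,0,255),1)
cv2.imwrite('pics/w15.png',im)
E
```

```text
t: 20.9
tcp_pos: [0.6252, -0.0879, 0.1114]
orientation: [-2.465, 1.567, 2.859]
wrist_force: [0.1, -0.6, -0.3]
width: 0.0304
t: 21.52
tcp_pos: [0.6399, -0.0313, 0.1129]
orientation: [-1.99, 1.57, -2.951]
wrist_force: [0.4, 0.4, -1.3]
width: 0.0305
t 21.525 tcp [ 0.6399 -0.0313  0.1129] jaw 34.9 rx -0.1 q6 -0.75 tilt [-0.001 -0.    -1.   ] w 0.0305 F [ 0.4  0.4 -1.3]
now axes [88.4  4.3 -0.5] after turn [88.4  4.3 -0.5]
[267.47054357 197.7768434 ]
```

View pics/w15.png

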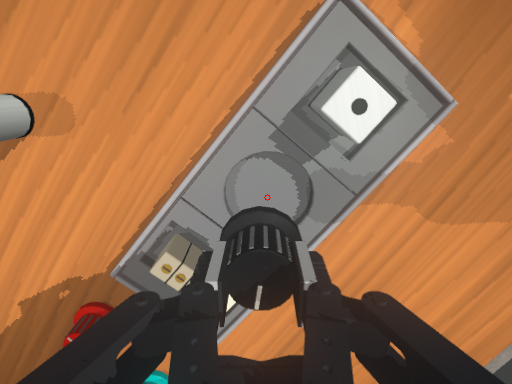

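```bash
python3 -m crank '[{"rx":0,"ry":0,"rz":0,"x":25,"y":4,"z":0,"gripper":24},{"rx":0,"ry":0,"rz":0,"x":25,"y":0,"z":0,"gripper":24},{"rx":0,"ry":0,"rz":0,"x":16,"y":0,"z":0,"gripper":24},{"rx":0,"ry":0,"rz":0,"x":7,"y":0,"z":0,"gripper":24},{"rx":0,"ry":0,"rz":0,"x":0,"y":0,"z":0,"gripper":24}]'
python3 go.py .643 -.0284 .0245 35
python3 - <<'E'
from h import *
cv2.imwrite('pics/w16.png',optics.capture('wrist')[:,:,::-1])
E
```

```text
t: 22.2
tcp_pos: [0.6436, -0.028, 0.0402]
orientation: [-2.575, 1.571, 2.748]
wrist_force: [-0.4, 0.3, -0.1]
width: 0.0303
t 22.2 tcp [ 0.6436 -0.028   0.0402] jaw 35.0 rx -0.0 q6 -0.74 tilt [-0.  0. -1.] w 0.0303 F [-0.4  0.3 -0.1]
now axes [15.7 -0.7  0. ] after turn [15.7 -0.7  0. ]
```

View pics/w16.png

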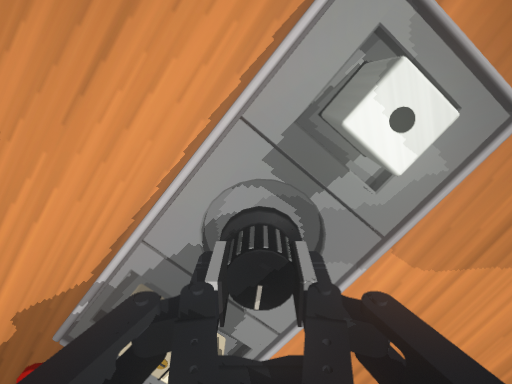

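```bash
python3 -m crank '[{"rx":0,"ry":0,"rz":0,"x":5,"y":0,"z":0,"gripper":24},{"rx":0,"ry":0,"rz":0,"x":4,"y":0,"z":0,"gripper":24},{"rx":0,"ry":0,"rz":0,"x":3,"y":0,"z":0,"gripper":24},{"rx":0,"ry":0,"rz":0,"x":1,"y":0,"z":0,"gripper":24},{"rx":0,"ry":0,"rz":0,"x":0,"y":0,"z":0,"gripper":24}]'
python3 -m crank '[{"rx":0,"ry":0,"rz":0,"x":1,"y":0,"z":0,"gripper":24},{"rx":0,"ry":0,"rz":0,"x":0,"y":0,"z":0,"gripper":24},{"rx":0,"ry":0,"rz":0,"x":1,"y":0,"z":0,"gripper":24},{"rx":0,"ry":0,"rz":0,"x":0,"y":0,"z":0,"gripper":24},{"rx":0,"ry":0,"rz":0,"x":0,"y":0,"z":0,"gripper":24}]'
```

```text
t: 22.88
tcp_pos: [0.6435, -0.0277, 0.0272]
orientation: [-2.666, 1.571, 2.658]
wrist_force: [-0.5, 0.9, -0.6]
width: 0.0301
t: 23.5
tcp_pos: [0.6436, -0.0277, 0.0253]
orientation: [2.2, 1.571, 1.24]
wrist_force: [0.4, 0.1, -1.2]
width: 0.0303
```

```bash
python3 -m crank '[{"rx":0,"ry":0,"rz":0,"x":1,"y":0,"z":0,"gripper":24},{"rx":0,"ry":0,"rz":0,"x":0,"y":0,"z":0,"gripper":24},{"rx":0,"ry":0,"rz":0,"x":1,"y":0,"z":0,"gripper":24},{"rx":0,"ry":0,"rz":0,"x":0,"y":0,"z":0,"gripper":24},{"rx":0,"ry":0,"rz":0,"x":0,"y":0,"z":0,"gripper":24}]'
```

```text
t: 24.12
tcp_pos: [0.6437, -0.0277, 0.0245]
orientation: [0.959, 1.57, -0.001]
wrist_force: [-3.4, -0.1, 5.0]
width: 0.0307
```

Contact. Release, rise, and back off.

```bash
python3 -m crank '[{"rx":0,"ry":0,"rz":0,"x":0,"y":0,"z":0,"gripper":35},{"rx":0,"ry":0,"rz":0,"x":0,"y":0,"z":0,"gripper":40},{"rx":0,"ry":0,"rz":0,"x":0,"y":0,"z":0,"gripper":45},{"rx":0,"ry":0,"rz":0,"x":-10,"y":0,"z":0,"gripper":45},{"rx":0,"ry":0,"rz":0,"x":-30,"y":0,"z":0,"gripper":45}]'
python3 -m crank '[{"rx":0,"ry":0,"rz":0,"x":-40,"y":0,"z":0,"gripper":45},{"rx":0,"ry":0,"rz":0,"x":-50,"y":0,"z":0,"gripper":45},{"rx":0,"ry":0,"rz":0,"x":-40,"y":-30,"z":-10,"gripper":45},{"rx":0,"ry":0,"rz":0,"x":-20,"y":-50,"z":-20,"gripper":45},{"rx":0,"ry":0,"rz":0,"x":0,"y":-50,"z":-20,"gripper":45}]'
python3 -m crank '[{"rx":0,"ry":0,"rz":0,"x":0,"y":-50,"z":-20,"gripper":45},{"rx":0,"ry":0,"rz":0,"x":0,"y":-30,"z":-10,"gripper":45},{"rx":0,"ry":0,"rz":0,"x":0,"y":0,"z":0,"gripper":45},{"rx":0,"ry":0,"rz":0,"x":0,"y":0,"z":0,"gripper":45},{"rx":0,"ry":0,"rz":0,"x":0,"y":0,"z":0,"gripper":45}]'
python3 - <<'E'
from h import *
t=optics.capture('top')[:,:,::-1]
cv2.imwrite('pics/top2.png',cv2.resize(t[105:265,100:400],None,fx=2.6,fy=2.6,interpolation=cv2.INTER_CUBIC))
cv2.imwrite('pics/scene2.png',cv2.resize(optics.capture('scene')[150:290,80:420,::-1],None,fx=2.3,fy=2.3,interpolation=cv2.INTER_CUBIC))
i0=cv2.imread('pics/top0.png')
def wh(im):
    h=cv2.cvtColor(im,cv2.COLOR_BGR2HSV);m=((h[:,:,2]>190)&(h[:,:,1]<80)).astype(np.uint8)
    m[:100]=0;m[270:]=0;m[:,:100]=0;m[:,420:]=0
    n,l,st,ce=cv2.connectedComponentsWithStats(m);return [(ce[i].round(1).tolist(),int(st[i,4])) for i in range(1,n) if st[i,4]>25]
print(wh(i0));print(wh(t))
d=cv2.absdiff(i0,np.ascontiguousarray(t))[165:195,110:145];print('star diff',d.mean())
print(proj('top',[[.635,-.118,.043],[.643,-.0284,.045],[.6509,.0613,.059]]))
E
```

```text
t: 24.75
tcp_pos: [0.6421, -0.0275, 0.0618]
orientation: [-2.336, 1.566, 2.987]
wrist_force: [0.5, -0.3, 0.3]
width: 0.0451
t: 25.38
tcp_pos: [0.5085, -0.062, 0.2171]
orientation: [0.7, 1.564, -0.259]
wrist_force: [-0.2, -0.6, 0.5]
width: 0.0451
t: 26.0
tcp_pos: [0.4265, -0.0825, 0.2134]
orientation: [1.747, 1.57, 0.788]
wrist_force: [-0.1, -0.4, 0.2]
width: 0.0453
[([292.1, 231.6], 147), ([357.4, 231.0], 144), ([222.7, 237.4], 195), ([157.6, 242.1], 266)]
[([298.0, 152.0], 250), ([224.4, 147.4], 161)]
star diff 5.924761904761905
[[298.21237802 152.19990353]
 [261.20723192 149.82460701]
 [223.74649684 146.33108126]]
```

View pics/top2.png

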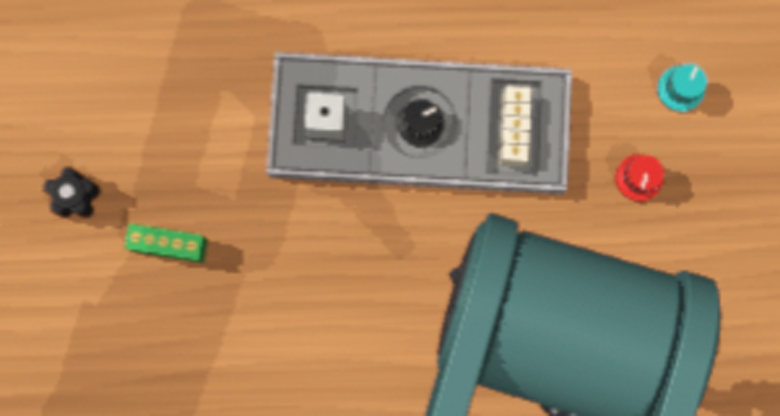

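View pics/scene2.png

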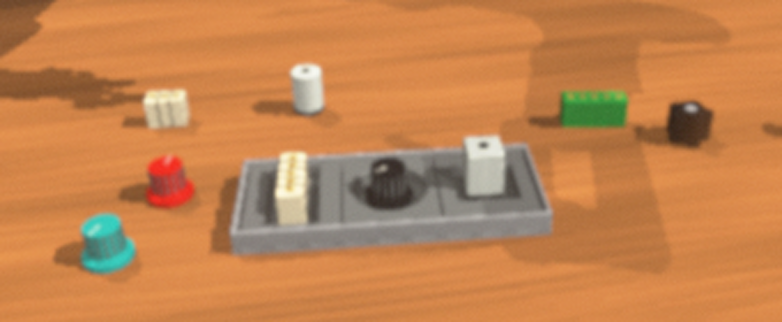

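```bash
python3 -c "
from station import *
print(close_job())"
```

```text
the job is handed in; nothing more can be done
None
```

The black skirted knob, the square can and the five-screw ivory block are each in their own well. Each was lowered until the wrist read about 5 to 6 N of floor contact, then released. I handed the job in at about 26 s, with the gripper clear of everything; no verdict came back.

- **Parts:** In the last top picture the block and can tops are within about 1 px (roughly 2–3 mm) of their well centres. The knob I checked only by eye; it stands in the round well. All three look upright in the scene picture.
- **Look-alikes:** The round can and short block are at the same scene pixels as at the start, to within about 1 px, but the arm hid them from the top camera. The star knob and the green, red and turquoise pieces look unmoved by eye.
- **Disagreements:** My pixel-difference check on the star knob came out at 5.9, not zero; I put that down to shadows and did not follow it up. TCP height readings wandered by about 3–5 mm while the gripper closed, so I judged each set-down by contact force rather than height.

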